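# Level the bench scale and prove it under load

### The job

Make the bench scale level: lay the spirit level upright on the middle of the steel pan, pointing at the scale's screw foot, and let go of it so that you can read how far off it is. Then turn the black knob of the screw foot until the bubble stands centred between the vial's two lines. Finally let go of the knob and press the spirit level straight down on the pan with about 10 N (a kilogram's worth), and finish while still holding that push, the bubble still between the lines; do not knock the other things on the table about.

Things in the scene. Friction and masses are not known exactly. Their poses are not given: they have to be found in the camera images.
- level: Loose aluminium spirit level, 230 long x 20 wide x 42 mm high, 0.24 to 0.38 kg, upright on the table at the start. Origin: middle of its underside; x along it, z up. The vial (along x) lies in a 70 mm window in the middle of its top; a round plumb vial near its -x end, a hanging hole near its +x end. Its sides may be gripped anywhere along it.
- bubble (a joint): Place of the pale 14 mm bubble along the vial, in m from its middle, + towards the level's +x end, stops at +-0.024. The vial's two lines stand 10.5 mm either side of the middle: within +-0.003 m the bubble is clear between them. It goes to the higher end, 1.2 mm per 0.001 rad of slope, and takes about 2 s to settle.
- scale: Bench scale: housing 260 x 270 mm, steel pan on top, display wedge on its -x side, lug on its +y side. Tips about the line through its two fixed feet. Origin on that line, 15 mm above the table, 110 mm to -y of the pan's middle; x along that line, y towards the screw foot, z up. At the start the screw foot is too short: its side is low by 1.6 to 3.7 mm there.
- pan (a point): Middle of the top of the flat pan (240 along the scale's x, 280 mm along its y), 70 mm above the table when level; axes as the scale's. The scale and its feet stay where they stand and only tip.
- foot_knob (a point): Middle of the round knurled black knob on the screw foot, 40 mm across, 79 to 105 mm above the table; on its upright axis, 92 mm up, 195 mm to +y of the pan's middle, 55 mm beyond the pan's edge; axes as the scale's at the start, not turning with the knob. It keeps its height while the lug below it (top at 56 mm) climbs the thread.
- foot: The same knob as a turning body; origin: middle of its underside. Clockwise from above raises its side of the scale: 6 mm per turn, 305 mm from the fixed feet, so 1 rad tilts the scale 0.0031 rad and shifts the bubble 3.76 mm towards the foot. No stop within reach; stiff (0.08 N m), stays where it is left, also under load. 1.7 to 3.9 rad are needed.
- sprayer_a: Bystander, to be left alone: trigger spray bottle, 86 mm across, 220 mm tall; origin: middle of its underside.
- sprayer_b: Bystander, to be left alone: trigger spray bottle, 86 mm across, 220 mm tall; origin: middle of its underside.
- pump_bottle: Bystander, to be left alone: hand-gel pump bottle, 64 mm across, 182 mm tall; origin: middle of its underside.
- swab_bowl: Bystander, to be left alone: small bowl of cotton swabs, 116 mm across, 45 mm tall; origin: middle of its underside.
- test_weight: Bystander, to be left alone: steel 0.9 kg test weight with a knob, 48 mm across, 76 mm tall; origin: middle of its underside.
- tape_roll: Bystander, to be left alone: roll of tape lying flat, 90 mm across, 25 mm tall; origin: middle of its underside.
- black_case: Bystander, to be left alone: black plastic case, 190 x 130 x 67 mm; origin: middle of its underside.
Not all that is in view belongs to the job. There is more than one size of the level; the one meant has the size given above.

How it is judged (in metres and radians):
On the way, in this order (a step that is already met when the one before it is completed fails the run):
1. the spirit level lies on the pan, let go, pointing at the screw foot, its bubble settled off centre (x of level in the frame of pan between -0.08 and 0.08 m and y of level in the frame of pan between -0.05 and 0.05 m and z of level in the frame of pan between -0.004 and 0.005 m and angle between the x axis of level and the y axis of scale, either way round below 0.2 rad and angle between the z axis of level and the z axis of scale, either way round below 0.05 rad and contact force between the fingers and level below 0.2 N and (value of joint bubble above 0.0045 m or value of joint bubble below -0.0045 m) and linear speed of level below 0.01 m/s and velocity of joint bubble between -0.002 and 0.002 m/s), for 0.3 s.
2. by turning the foot the bubble is centred between the lines, the level lying untouched on the pan (x of level in the frame of pan between -0.08 and 0.08 m and y of level in the frame of pan between -0.05 and 0.05 m and z of level in the frame of pan between -0.004 and 0.005 m and angle between the x axis of level and the y axis of scale, either way round below 0.2 rad and angle between the z axis of level and the z axis of scale, either way round below 0.05 rad and contact force between the fingers and level below 0.2 N and value of joint bubble between -0.003 and 0.003 m and velocity of joint bubble between -0.003 and 0.003 m/s), for 0.3 s.
At the end, for the whole second after the job is handed in: Level upright on the pan (middle within 50 mm along, 80 mm across; pointing at the screw foot within 0.2 rad), bubble within 3 mm of centre, scale within 0.005 rad of level, the fingers pressing so that level bears on pan with 6.5 to 30 N, its 3 N weight included; fingers off knob and scale (x of level in the frame of pan between -0.08 and 0.08 m and y of level in the frame of pan between -0.05 and 0.05 m and z of level in the frame of pan between -0.004 and 0.005 m and angle between the x axis of level and the y axis of scale, either way round below 0.2 rad and angle between the z axis of level and the z axis of scale, either way round below 0.05 rad and linear speed of level below 0.01 m/s and value of joint bubble between -0.003 and 0.003 m and angle between scale's own z axis and vertical below 0.005 rad and contact force between level and scale between 6.5 and 30 N and contact force between the fingers and level above 3 N and contact force between the fingers and scale below 0.5 N and contact force between the fingers and foot below 0.5 N); the arm keeps its last pose, push and grip.
It fails at once if the spirit level is slammed or crushed on the scale (over 60 N) (contact force between level and scale above 60 N).
It fails at once if another thing on the table is knocked about (moved over 40 mm) (distance of any of sprayer_a, sprayer_b, pump_bottle, swab_bowl, test_weight, tape_roll, black_case from where it was at the start of the episode above 0.04 m).
It also fails if it takes over 72 s, if anything falls off the work surface, if the arm or the gripper's body presses on something with over 40 N, if the wrist force passes 120 N, or if a joint passes its speed limit or range.

### The arm

A 6-joint arm with a two-finger parallel gripper is mounted at the origin on the work surface. World frame = base frame: x ahead of the robot, y to its left, z up, the work surface at z = 0. Lengths are in mm, angles in degrees, forces in N, time in s.
With the tool pointing down it reaches from about 350 to 850 mm from the base axis. Payload 8.1 kg.
Tool frame: the origin (TCP) lies between the finger pads; the fingertips stand 22 mm ahead of it and the grasp point (between the pads) lies 3 mm ahead of it; z points along the fingers, y is the line along which they close (so a half turn about z gives the same grasp; the last joint's range is limited). The gripper opens to 85 mm and grips with 20 to 120 N. Pads are 22 mm wide; open, the fingers measure 114 mm over their backs; the gripper's body (76 mm by 85 mm) begins 54 mm behind the grasp point. The pads swing forward as they close: fully open they stand 13 mm farther back than shut.
Start: joints at [-80.409, 7.471, 85.268, -0, 87.261, -4.893], TCP at [150.09, -580.929, 253.292] pointing down, gripper open.
Joint ranges: [-169.43, 169.43], [-51.17, 129.36], [1.28, 143.12], [-76.62, 256.62], [0, 156.53], [-152.29, 152.29]. Speed limits (degrees/s): [136.94, 136.94, 159.86, 180, 180, 180].

### API

Orientations are given as [roll, pitch, yaw] about the fixed x, y, z axes, in that order (R = Rz(yaw) Ry(pitch) Rx(roll)).
In Python, from bench import r, vision gives the robot as it stands.
- The arm moves only by the tool step_arm, never from a script. Its argument "targets" is a list that holds one entry, the list of rows, each a list of 6 numbers: the shift along the world's x, y, z in mm, then the turn, a rotation vector about the world's x, y, z in rad. In form: [[[x, y, z, rx, ry, rz], ...]]. A call has 1 to 12 rows; each row is the pose to reach, as a shift and turn from the pose commanded when the call began; what a row does not reach only later rows make up. A row lasts 1/12 s, in which the tool goes at most 41.7 mm and 7.16 degrees, less where a joint would pass 70% of its speed; a pose out of reach is approached as far as the arm can. A call with a gripper value outside its range is refused whole. "fingers" is the gripper's target within -1 to 1 (shut at 1, half-way at 0, fully open at -1), set as the call begins (left out, the last holds). The fingers move at their own pace and stop on an object; "newtons" is the grip in N (left out, the last holds). Time passes only in rows, so rows that repeat a pose let the fingers close. It gives the time, the measured TCP pose, the force, the opening and the grip force at its end, in the units of the state.
- r.sense(): the state, without advancing time (a new reading comes with each control period).
- vision.snapshot(name): name is "scene" or "top"; returns a dict with "img" (384x512x3 uint8, blue, green, red), "mtx" (3x3 intrinsics, pixels), "D" ([k1, k2, p1, p2, k3] as OpenCV has them; the pictures are not rectified), "eye" and "attitude" of the camera in the world. Camera axes: x right, y up, looking along -z (the intrinsics and any distortion apply to the point x, -y, -z); pixel columns grow to the right and rows downward; lengths in mm; the calibration is good to about 2 mm. A picture is of the moment at which its call begins. There is no depth.
- r.hand_in(): hands the job in; it is judged then, once.
The state is a dict: "time": time; "joint_pos": joint angles; "qd": joint speeds; "joint_efforts": joint torques, N m; "tool_pos": TCP position; "tcp_rot": TCP orientation; "ft_force": force on the tool from outside, world axes, zero at the start; "wrist_torque": the same for the moment, N m; "finger_gap": finger opening in mm; "grip_force": force on a finger pad.
Only numpy, scipy, OpenCV 4.12 (cv2) and the standard library are available. Lean on these libraries where they do the work, as an engineer would, in place of code of your own. Each camera call takes 0.05 s, during which the arm holds its last target. There are 200 camera calls.

## Working session

There is one attempt and no reset: what is moved stays moved. The work goes in short steps, Python scripts to look and compute and a tool call to move; the robot and the scene stay as the last step left them, time stands still between calls to the robot, and variables do not carry over. Pictures are saved under pics/ and viewed, at most 10 in all, crops included, and the job is handed in when it is done.

Besides the shell and the picture viewer there is one more tool, called after "Call:" as a command line: name --argument value ..., lists and objects as JSON in quotes. step_arm: Moves the arm, as the interface text tells. Its arguments: {"type":"object","properties":{"targets":{"type":"array"},"fingers":{"type":"number"},"newtons":{"type":"number"}},"required":["targets"]}

```bash
mkdir -p pics; cat > h.py <<'E'
import numpy as np, cv2
from scipy.spatial.transform import Rotation as R
from bench import r, vision
def cam(n):
    s=vision.snapshot(n); return s
def rot(a):
    a=np.array(a,float)
    if a.shape==(3,3): return a
    return R.from_euler('xyz',a,degrees=True).as_matrix()
def ray(s,px,z):
    u=cv2.undistortPoints(np.array([[px]],float),np.array(s['mtx'],float),np.array(s['D'],float))[0,0]
    d=rot(s['attitude'])@np.array([u[0],-u[1],-1]); e=np.array(s['eye'],float)
    return (e+d*(z-e[2])/d[2]).round(1)
def proj(s,p):
    c=rot(s['attitude']).T@(np.array(p,float)-np.array(s['eye'],float)); c=np.array([[c[0],-c[1],-c[2]]])
    return cv2.projectPoints(c,np.zeros(3),np.zeros(3),np.array(s['mtx'],float),np.array(s['D'],float))[0].reshape(2).round(1)
E
python3 - <<'E'
from h import *
for n in ('top','scene'):
    s=cam(n); print(n,s['eye'],s['attitude'],s['mtx'],s['D'])
    cv2.imwrite(f'pics/{n}0.png',cv2.resize(s['img'],(800,600),interpolation=cv2.INTER_CUBIC))
    import pickle; pickle.dump({k:s[k] for k in s},open(f'{n}0.pkl','wb'))
print(r.sense())
E
```

```text
top [ 363.88106674  -14.18729641 1781.8972178 ] [  4.9621089   -0.91294418 -88.58253806] [[484.70239627   0.         255.95193404]
 [  0.         484.70239627 188.26855919]
 [  0.           0.           1.        ]] [-0.08725831  0.          0.          0.          0.        ]
scene [1313.98768384 -520.52215273  790.44333962] [52.06892424  0.9803493  56.57455667] [[378.03445241   0.         254.94586808]
 [  0.         378.03445241 192.0284107 ]
 [  0.           0.           1.        ]] [-0.100226  0.        0.        0.        0.      ]
{'time': 0.1, 'joint_pos': array([-8.04085414e+01,  7.51200067e+00,  8.53241360e+01,  1.33511495e-03,
        8.72601729e+01, -4.89284024e+00]), 'qd': array([-0.01694094, -0.12023295, -0.23517739, -0.01459657, -0.02320037,
       -0.01360134]), 'joint_efforts': array([ 2.39864530e-04, -5.70955467e+01, -5.01940048e+01, -1.58733164e-04,
        8.26229341e-03,  2.09948394e-05]), 'tool_pos': array([ 150.02395163, -580.46903894,  252.32606392]), 'tcp_rot': array([-1.79904155e+02, -9.54308874e-03,  1.44842259e+01]), 'ft_force': array([-0.43899523, -0.71411165,  0.13833379]), 'wrist_torque': array([-0.01492699,  0.01085955,  0.0278547 ]), 'grip_force': 0.0, 'finger_gap': 85.3550027154496}
```

View pics/top0.png

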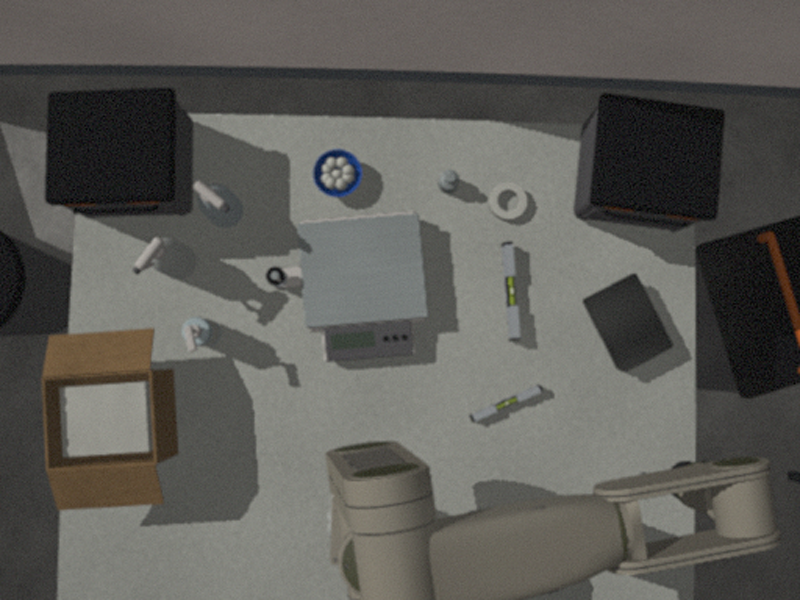

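View pics/scene0.png

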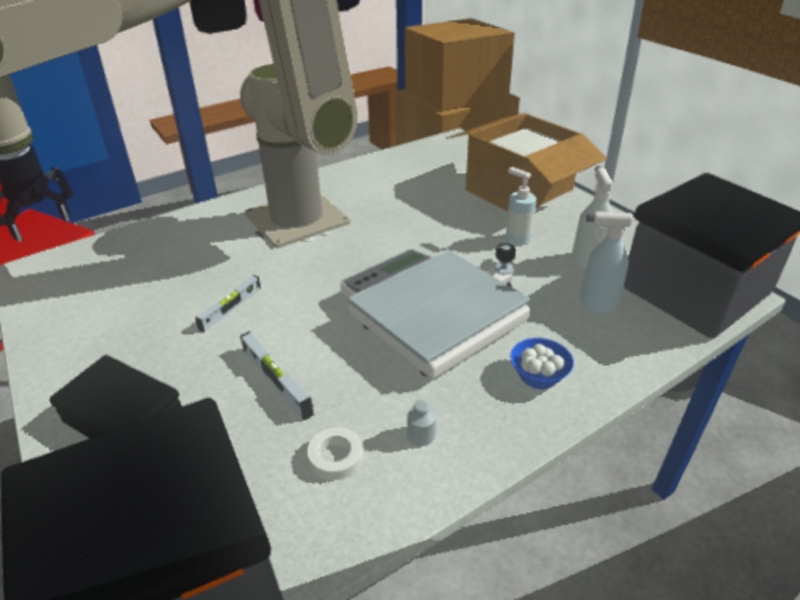

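The top view shows the pan around (363,270), the knob at (277,276) and two levels, centred at (512,291) and (507,403). I'll compare their lengths.

```bash
python3 - <<'E'
from h import *
import pickle
s=pickle.load(open('top0.pkl','rb'))
f=lambda x,y,z: ray(s,((x+.5)/1.5625-.5,(y+.5)/1.5625-.5),z)
for n,p in dict(La=(507,243,42),La2=(515,338,42),Lb=(473,418,42),Lb2=(543,388,42),knob=(277,276,105),p1=(300,221,70),p2=(416,213,70),p3=(426,317,70),p4=(307,328,70),w=(448,180,60),tape=(508,202,25),sa=(218,200,150),pump=(195,332,150),sb=(165,255,150),case=(628,322,67)).items(): print(n,f(*p))
i=s['img']
def crop(c0,r0,w,h,k): return cv2.resize(i[r0:r0+h,c0:c0+w],None,fx=k,fy=k,interpolation=cv2.INTER_CUBIC)
a=crop(160,125,125,115,5);b=crop(285,140,35,100,5)
b=cv2.copyMakeBorder(b,0,75,0,0,cv2.BORDER_CONSTANT)
cv2.imwrite('pics/crop1.png',np.hstack([a,b]))
E
```

```text
La [ 642.4 -284.    42. ]
La2 [ 421.8 -305.3   42. ]
Lb [ 236.7 -211.4   42. ]
Lb2 [ 308.4 -371.7   42. ]
knob [544.2 238.  105. ]
p1 [675.9 195.7  70. ]
p2 [701.6 -69.4  70. ]
p3 [463.4 -97.5  70. ]
p4 [431.6 170.9  70. ]
w [ 783.5 -142.2   60. ]
tape [ 743.3 -288.    25. ]
sa [703.6 367.9 150. ]
pump [413.3 404.2 150. ]
sb [579.1 478.4 150. ]
case [ 463.6 -562.2   67. ]
```

View pics/crop1.png

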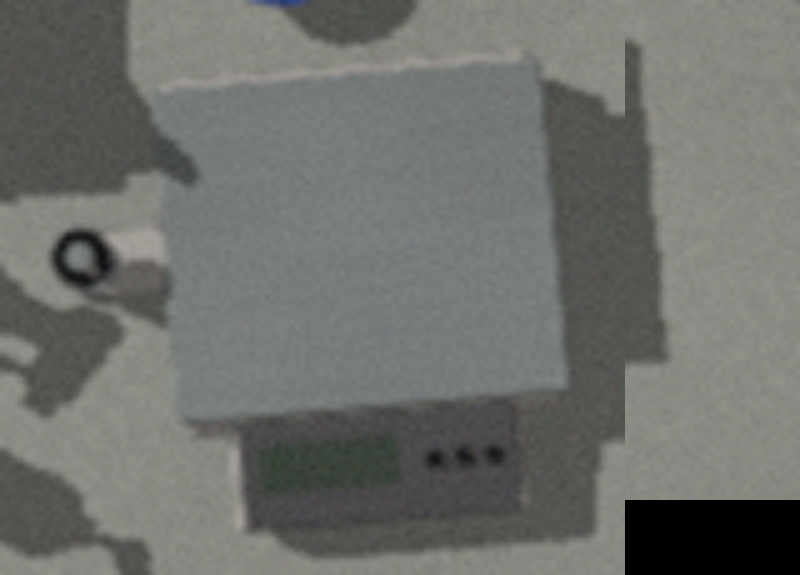

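The pan's corners in the crop are about (162,92), (540,62), (568,385) and (183,420), and the knob is at (82,258). Level A is 222 mm long, so it is the right one. The other is about 175 mm.

```bash
python3 - <<'E'
from h import *
import pickle
s=pickle.load(open('top0.pkl','rb'))
f=lambda x,y,z: ray(s,(160+(x+.5)/5-.5,125+(y+.5)/5-.5),z)
P=np.array([f(162,92,68),f(540,62,70),f(568,385,70),f(183,420,68)])
k=f(82,258,105);print(P,'mid',P.mean(0),'knob',k,'dist',np.linalg.norm((k-P.mean(0))[:2]))
for a in (P[0]-P[1],P[3]-P[2],k-P.mean(0)): print(np.degrees(np.arctan2(a[1],a[0])),np.linalg.norm(a))
i=s['img']; c=cv2.resize(i[150:222,300:350],None,fx=8,fy=8,interpolation=cv2.INTER_CUBIC)
cv2.imwrite('pics/crop2.png',c)
E
```

```text
[[ 669.9  195.1   68. ]
 [ 698.6  -75.    70. ]
 [ 467.4 -100.    70. ]
 [ 435.7  171.6   68. ]] mid [567.9    47.925  69.   ] knob [545.  241.9 105. ] dist 195.32206896559336
96.06531574521878 271.62787044042443
96.65720001277444 273.4510010952602
96.73297190272503 198.61195992437115
```

View pics/crop2.png

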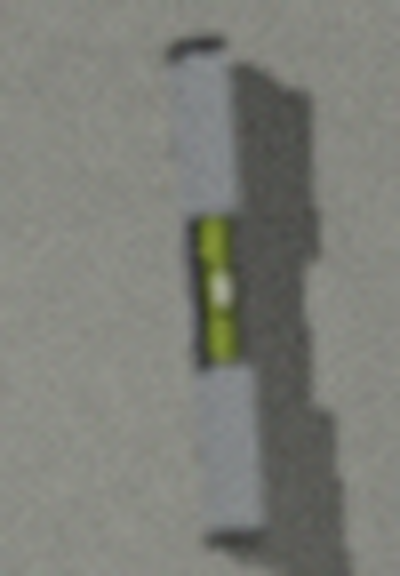

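Level A shows its vial window centred at about (220,291), with the right edge running from (228,55) to (265,530).

```bash
python3 - <<'E'
from h import *
import pickle
s=pickle.load(open('top0.pkl','rb'))
f=lambda x,y,z: ray(s,(300+(x+.5)/8-.5,150+(y+.5)/8-.5),z)
m=f(220,291,42); a=f(229,60,42);b=f(264,525,42); a2=f(174,60,30);b2=f(206,525,30)
for p,q in ((a,b),(a2,b2)): d=p-q;print(np.degrees(np.arctan2(d[1],d[0])),np.linalg.norm(d),p,q)
print(m)
print(f(200,45,42),f(235,540,42))
E
```

```text
4.956851052799208 211.7920914481936 [ 636.5 -298.3   42. ] [ 425.5 -316.6   42. ]
4.685460363694745 213.01185413023381 [ 637.6 -274.9   30. ] [ 425.3 -292.3   30. ]
[ 530.8 -295.4   42. ]
[ 643. -285.   42.] [ 418.4 -303.6   42. ]
```

Call:
step_arm --targets '[[[60, 45, -10, 0, 0, -0.03], [100, 75, -25, 0, 0, -0.05], [140, 105, -40, 0, 0, -0.07], [180, 135, -55, 0, 0, -0.09], [215, 161, -65, 0, 0, -0.1], [250, 187, -78, 0, 0, -0.12], [285, 213, -90, 0, 0, -0.13], [320, 239, -100, 0, 0, -0.15], [350, 262, -113, 0, 0, -0.16], [370, 277, -120, 0, 0, -0.169], [381, 285, -123, 0, 0, -0.169], [381, 285, -123, 0, 0, -0.169]]]' --fingers -1 --newtons 50

```text
time: 1.1
tool_pos: [532.6, -293.3, 128.8]
tcp_rot: [-179.9, 0.0, 4.9]
ft_force: [0.1, -1.3, -0.1]
finger_gap: 85.1
grip_force: 0.0
```

Call:
step_arm --targets '[[[0, -1, -35, 0, 0, 0], [0, -2, -65, 0, 0, 0], [0, -2, -85, 0, 0, 0], [0, -2, -94, 0, 0, 0], [0, -2, -98, 0, 0, 0], [0, -2, -98, 0, 0, 0]]]'

```text
time: 1.6
tool_pos: [530.6, -297.8, 31.7]
tcp_rot: [-179.9, 0.1, 4.8]
ft_force: [-0.2, -0.5, -0.3]
finger_gap: 85.5
grip_force: 0.0
```

Call:
step_arm --targets '[[[0, 0, 0, 0, 0, 0], [0, 0, 0, 0, 0, 0], [0, 0, 0, 0, 0, 0], [0, 0, 0, 0, 0, 0], [0, 0, 0, 0, 0, 0], [0, 0, 0, 0, 0, 0], [0, 0, 0, 0, 0, 0], [0, 0, 0, 0, 0, 0]]]' --fingers 1

```text
time: 2.27
tool_pos: [531.6, -298.2, 33.2]
tcp_rot: [180.0, -0.1, 4.8]
ft_force: [-1.3, 1.4, 5.9]
finger_gap: 19.4
grip_force: 50.2
```

Call:
step_arm --targets '[[[0, 0, 20, 0, 0, 0], [0, 0, 50, 0, 0, 0], [2, 10, 85, 0, 0, 0.08], [5, 30, 115, 0, 0, 0.18], [9, 60, 135, 0, 0, 0.3], [13, 92, 140, 0, 0, 0.42], [17, 124, 140, 0, 0, 0.54], [21, 156, 140, 0, 0, 0.66], [25, 188, 140, 0, 0, 0.78], [28, 220, 140, 0, 0, 0.9], [31, 250, 140, 0, 0, 1.02], [33, 275, 140, 0, 0, 1.14]]]'

```text
time: 3.27
tool_pos: [563.5, -20.7, 171.5]
tcp_rot: [-179.9, -0.0, 70.5]
ft_force: [0.8, 0.2, -2.0]
finger_gap: 19.1
grip_force: 49.3
```

Call:
step_arm --targets '[[[1, 20, 0, 0, 0, 0.12], [2, 36, 0, 0, 0, 0.24], [3, 48, 0, 0, 0, 0.34], [4, 56, -5, 0, 0, 0.42], [5, 59, -15, 0, 0, 0.46], [5, 59, -30, 0, 0, 0.46], [5, 59, -45, 0, 0, 0.46], [5, 59, -55, 0, 0, 0.46], [5, 59, -60, 0, 0, 0.46], [5, 59, -60, 0, 0, 0.46], [5, 59, -60, 0, 0, 0.46]]]'

```text
time: 4.18
tool_pos: [569.0, 36.0, 112.3]
tcp_rot: [-180.0, -0.0, 96.5]
ft_force: [-0.0, -0.1, -2.2]
finger_gap: 19.4
grip_force: 49.4
```

```bash
python3 - <<'E'
from h import *
for n in ('scene','top'):
    s=cam(n); i=s['img']
    x,y=map(int,proj(s,(568,48,80))); print(x,y)
    c=i[max(0,y-60):y+60,max(0,x-65):x+65]; cv2.imwrite(f'pics/{n}1.png',cv2.resize(c,None,fx=4,fy=4,interpolation=cv2.INTER_CUBIC))
a,b=cv2.imread('pics/scene1.png'),cv2.imread('pics/top1.png'); h=min(len(a),len(b))
o=np.hstack([a[:h],b[:h]]);cv2.imwrite('pics/look1.png',cv2.resize(o,(800,int(h*800/o.shape[1]))))
print(r.sense()['tool_pos'],r.sense()['tcp_rot'],r.sense()['ft_force'])
E
```

```text
279 186
232 171
[569.78894784  35.93144102 113.35024792] [1.79912450e+02 1.32794634e-02 9.64622565e+01] [ 0.27086451  0.28100024 -2.37029173]
```

View pics/look1.png

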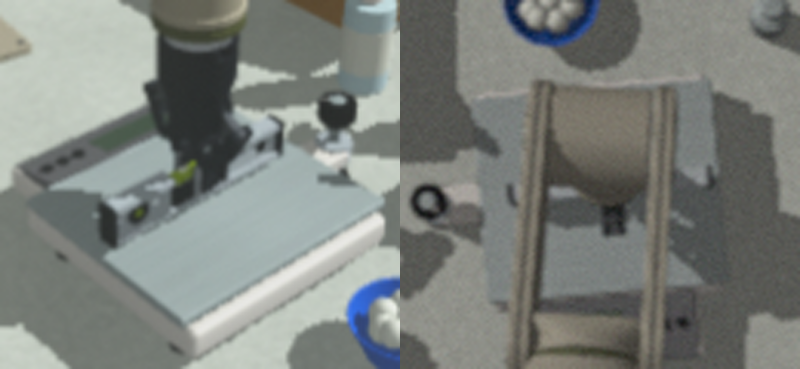

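The level is held upright and lined up with the foot, with the plumb-vial end at -y. I'll lower it gently.

Call:
step_arm --targets '[[[0, 0, -3, 0, 0, 0], [0, 0, -5, 0, 0, 0], [0, 0, -7, 0, 0, 0], [0, 0, -8, 0, 0, 0], [0, 0, -9, 0, 0, 0], [0, 0, -9, 0, 0, 0]]]'

```text
time: 4.78
tool_pos: [569.1, 36.1, 103.2]
tcp_rot: [-180.0, 0.0, 96.5]
ft_force: [-0.6, -0.2, -2.4]
finger_gap: 19.4
grip_force: 49.5
```

Call:
step_arm --targets '[[[0, 0, -1, 0, 0, 0], [0, 0, -1, 0, 0, 0], [0, 0, -1, 0, 0, 0], [0, 0, -1, 0, 0, 0]]]'

```text
time: 5.12
tool_pos: [569.3, 36.2, 102.7]
tcp_rot: [180.0, 0.0, 96.5]
ft_force: [-2.0, 1.2, 2.1]
finger_gap: 19.2
grip_force: 49.9
```

Call:
step_arm --targets '[[[0, 0, 0, 0, 0, 0], [0, 0, 0, 0, 0, 0], [0, 0, 0, 0, 0, 0], [0, 0, 0, 0, 0, 0], [0, 0, 0, 0, 0, 0], [0, 0, 15, 0, 0, 0], [0, 0, 45, 0, 0, 0], [0, 0, 80, 0, 0, 0], [0, 0, 105, 0, 0, 0], [0, 0, 110, 0, 0, 0]]]' --fingers -1

```text
time: 5.95
tool_pos: [571.8, 36.0, 218.6]
tcp_rot: [179.5, 0.1, 96.5]
ft_force: [1.4, 0.1, 1.1]
finger_gap: 85.4
grip_force: 0.0
```

Call:
step_arm --targets '[[[-3, 20, 0, 0, 0, 0.12], [-6, 45, 0, 0, 0, 0.24], [-9, 72, 0, 0, 0, 0.36], [-12, 100, 0, 0, 0, 0.48], [-15, 128, 0, 0, 0, 0.6], [-18, 155, -5, 0, 0, 0.72], [-21, 178, -10, 0, 0, 0.84], [-23, 194, -20, 0, 0, 0.96], [-24, 203, -30, 0, 0, 1.08], [-24, 206, -40, 0, 0, 1.2], [-24, 206, -45, 0, 0, 1.3], [-24, 206, -45, 0, 0, 1.4]]]'

```text
time: 6.95
tool_pos: [543.7, 242.1, 164.6]
tcp_rot: [-179.9, -0.2, 177.0]
ft_force: [-0.7, -0.6, -0.0]
finger_gap: 85.8
grip_force: 0.0
```

Call:
step_arm --targets '[[[0, 0, 0, 0, 0, 0.12], [0, 0, 0, 0, 0, 0.24], [0, 0, 0, 0, 0, 0.36], [0, 0, 0, 0, 0, 0.48], [0, 0, 0, 0, 0, 0.6], [0, 0, 0, 0, 0, 0.72], [0, 0, 0, 0, 0, 0.84], [0, 0, 0, 0, 0, 0.9], [0, 0, 0, 0, 0, 0.9], [0, 0, 0, 0, 0, 0.9]]]'

```text
time: 7.78
tool_pos: [544.9, 242.0, 166.8]
tcp_rot: [180.0, -0.0, -131.9]
ft_force: [-0.2, -0.5, -0.2]
finger_gap: 85.5
grip_force: 0.0
```

```bash
cat > look.py <<'E'
from h import *
import sys
def look(name,k=1,box=70):
    out=[]
    for n in ('scene','top'):
        acc=[]
        for _ in range(k):
            s=cam(n); acc.append(s['img'].astype(float))
        i=np.mean(acc,0).clip(0,255).astype(np.uint8)
        x,y=map(int,proj(s,(569,36,112)));
        w=25 if box<50 else box
        c=i[y-w:y+w,x-w:x+w]; out.append(cv2.resize(c,(400,400),interpolation=cv2.INTER_CUBIC)); print(n,x,y)
        cv2.imwrite(f'raw_{name}_{n}.png',i)
    cv2.imwrite(f'pics/{name}.png',np.hstack(out))
    q=r.sense(); print(q['time'],q['tool_pos'],q['tcp_rot'],q['ft_force'],q['joint_pos'][5])
if __name__=='__main__': look(sys.argv[1],int(sys.argv[2]),int(sys.argv[3]))
E
python3 look.py look2 4 35
```

```text
scene 276 180
top 235 170
8.1833 [545.09894511 242.06327373 167.30004524] [-1.79999526e+02  2.32404063e-03 -1.31773669e+02] [-0.34605338 -0.48905632 -0.00516186] -119.20679408748386
```

View pics/look2.png

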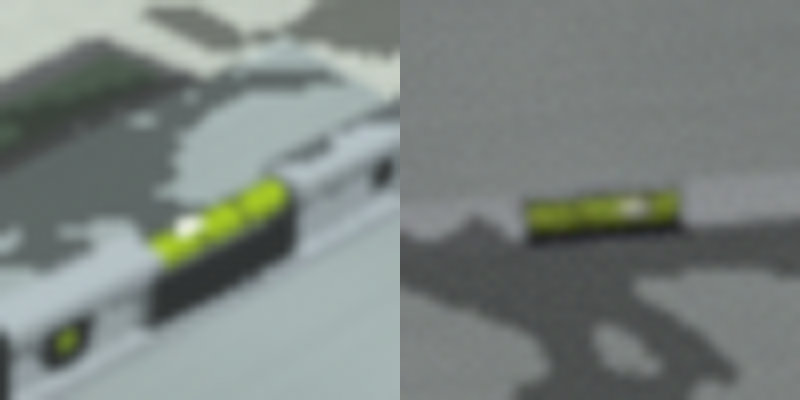

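Both cameras see the vial. In the top view the window runs from x 527 to 680 with the bubble at 633, so the bubble is about 13.5 mm towards -y. That needs roughly 3.5 rad clockwise. I'll grip the knob.

Call:
step_arm --targets '[[[0, 0, -20, 0, 0, 0], [0, 0, -40, 0, 0, 0], [0, 0, -57, 0, 0, 0], [0, 0, -65, 0, 0, 0], [0, 0, -68, 0, 0, 0], [0, 0, -68, 0, 0, 0]]]'

```text
time: 8.68
tool_pos: [544.7, 241.9, 98.7]
tcp_rot: [180.0, -0.1, -131.8]
ft_force: [-0.7, -0.4, 0.2]
finger_gap: 85.3
grip_force: 0.0
```

Call:
step_arm --targets '[[[0, 0, 0, 0, 0, 0], [0, 0, 0, 0, 0, 0], [0, 0, 0, 0, 0, 0], [0, 0, 0, 0, 0, 0], [0, 0, 0, 0, 0, 0], [0, 0, 0, 0, 0, 0], [0, 0, 0, 0, 0, 0], [0, 0, 0, 0, 0, 0]]]' --fingers 1 --newtons 30

```text
time: 9.35
tool_pos: [545.6, 242.5, 100.6]
tcp_rot: [-180.0, 0.1, -131.7]
ft_force: [-2.3, -0.3, 5.8]
finger_gap: 39.2
grip_force: 29.9
```

Call:
step_arm --targets '[[[0, 0, 0, 0, 0, -0.1], [0, 0, 0, 0, 0, -0.2], [0, 0, 0, 0, 0, -0.3], [0, 0, 0, 0, 0, -0.4], [0, 0, 0, 0, 0, -0.5], [0, 0, 0, 0, 0, -0.6], [0, 0, 0, 0, 0, -0.7], [0, 0, 0, 0, 0, -0.8], [0, 0, 0, 0, 0, -0.9], [0, 0, 0, 0, 0, -1.0], [0, 0, 0, 0, 0, -1.1], [0, 0, 0, 0, 0, -1.2]]]'

```text
time: 10.35
tool_pos: [545.0, 244.8, 100.6]
tcp_rot: [179.8, -0.0, 159.3]
ft_force: [-3.6, 11.8, 4.4]
finger_gap: 39.1
grip_force: 30.0
```

Call:
step_arm --targets '[[[0, 0, 0, 0, 0, -0.1], [0, 0, 0, 0, 0, -0.2], [0, 0, 0, 0, 0, -0.3], [0, 0, 0, 0, 0, -0.4], [0, 0, 0, 0, 0, -0.5], [0, 0, 0, 0, 0, -0.6], [0, 0, 0, 0, 0, -0.7], [0, 0, 0, 0, 0, -0.8], [0, 0, 0, 0, 0, -0.9], [0, 0, 0, 0, 0, -1.0], [0, 0, 0, 0, 0, -1.1], [0, 0, 0, 0, 0, -1.2]]]'

```text
time: 11.35
tool_pos: [546.9, 246.2, 100.7]
tcp_rot: [179.7, -0.4, 90.5]
ft_force: [8.7, 18.5, -6.2]
finger_gap: 39.2
grip_force: 30.9
```

Call:
step_arm --targets '[[[0, 0, 0, 0, 0, -0.1], [0, 0, 0, 0, 0, -0.2], [0, 0, 0, 0, 0, -0.3], [0, 0, 0, 0, 0, -0.4], [0, 0, 0, 0, 0, -0.5], [0, 0, 0, 0, 0, -0.6], [0, 0, 0, 0, 0, -0.6], [0, 0, 0, 0, 0, -0.6], [0, 0, 0, 0, 0, -0.6], [0, 0, 0, 0, 0, -0.6], [0, 0, 0, 0, 0, -0.6], [0, 0, 0, 0, 0, -0.6]]]'

```text
time: 12.35
tool_pos: [548.1, 245.8, 100.8]
tcp_rot: [179.8, -0.6, 56.4]
ft_force: [14.4, 17.6, -10.4]
finger_gap: 39.3
grip_force: 31.5
```

Call:
step_arm --targets '[[[0, 0, 0, 0, 0, 0], [0, 0, 0, 0, 0, 0], [0, 0, 0, 0, 0, 0], [0, 0, 0, 0, 0, 0], [0, 0, 0, 0, 0, 0], [0, 0, 0, 0, 0, 0], [0, 0, 0, 0, 0, 0], [0, 0, 0, 0, 0, 0], [0, 0, 0, 0, 0, 0], [0, 0, 0, 0, 0, 0], [0, 0, 0, 0, 0, 0], [0, 0, 0, 0, 0, 0]]]'

```text
time: 13.35
tool_pos: [548.1, 245.8, 100.8]
tcp_rot: [179.8, -0.6, 56.4]
ft_force: [15.2, 17.3, -11.0]
finger_gap: 38.9
grip_force: 31.5
```

```bash
python3 look.py look3 8 35
```

```text
scene 276 180
top 235 170
14.15 [548.07393964 245.82397918 100.80389134] [179.83990013  -0.58393279  56.4038546 ] [14.46493968 17.7043778  -9.86302465] 52.65873679031947
```

View pics/look3.png

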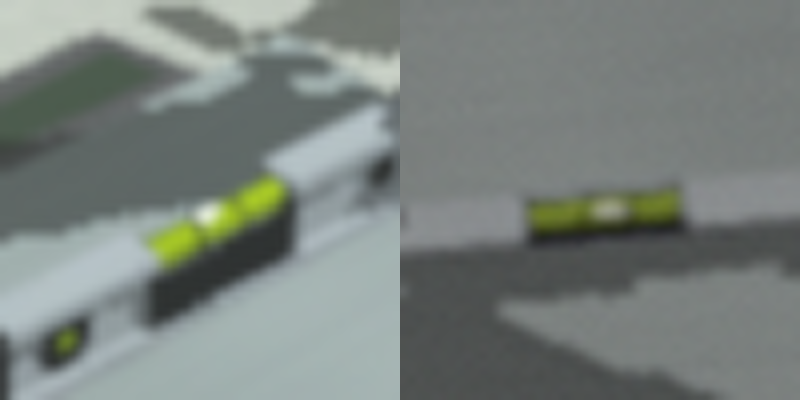

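The bubble now sits nearly centred, at about x 610 in a window from 528 to 684. I'll get its offset to subpixel.

```bash
cat > prof.py <<'E'
from h import *
import sys
def prof(name):
    for n in ('top','scene'):
        s=vision.snapshot(n); i=cv2.imread(f'raw_{name}_{n}.png').astype(np.float32)
        t=np.arange(-45,46,.5); ax=np.array([np.cos(np.radians(96.5)),np.sin(np.radians(96.5))])
        best=[]
        # sample lines at several lateral offsets, height 40 above pan
        acc=0
        for o in np.arange(-6,6.1,1):
            P=[proj(s,(569.3+ax[0]*a+ax[1]*o,36.1+ax[1]*a-ax[0]*o,110)) for a in t]
            P=np.array(P,np.float32); v=cv2.remap(i,P[:,0:1],P[:,1:2],cv2.INTER_LINEAR)[:,0]
            acc=acc+v
        acc/=13
        g=acc[:,1]-acc[:,0]   # green-blue: vial
        lo,hi=np.median(g[:12]),np.percentile(g,80); th=(lo+hi)/2
        idx=np.where(g>th)[0]
        def cross(k): return t[k]
        e0,e1=t[idx[0]],t[idx[-1]]
        b=acc[:,0].copy(); m=(t>e0+5)&(t<e1-5); w=np.clip(b-np.median(b[m]),0,None)*m
        pk=t[m][np.argmax(b[m])]; w=w*(abs(t-pk)<11)
        print(name,n,'edges',e0,e1,'mid',(e0+e1)/2,'bubble',(w*t).sum()/w.sum(),'off',(w*t).sum()/w.sum()-(e0+e1)/2)
for a in sys.argv[1:]: prof(a)
E
python3 prof.py look2 look3
```

```text
look2 top edges -31.0 33.5 mid 1.25 bubble -12.145362590442035 off -13.395362590442035
look2 scene edges -31.5 32.5 mid 0.5 bubble -12.483768070432564 off -12.983768070432564
look3 top edges -31.5 32.5 mid 0.5 bubble -1.7897869474508474 off -2.2897869474508474
look3 scene edges -32.0 32.5 mid 0.25 bubble -3.5152340756513 off -3.7652340756513
```

Call:
step_arm --targets '[[[1, 1, 0, 0, 0, -0.1], [2, 2, 0, 0, 0, -0.2], [3, 3, 0, 0, 0, -0.3], [3, 4, 0, 0, 0, -0.4], [3, 4, 0, 0, 0, -0.5], [3, 4, 0, 0, 0, -0.6], [3, 4, 0, 0, 0, -0.65], [3, 4, 0, 0, 0, -0.65], [3, 4, 0, 0, 0, -0.65], [3, 4, 0, 0, 0, -0.65]]]'

```text
time: 15.18
tool_pos: [549.2, 245.1, 100.6]
tcp_rot: [179.9, -0.1, 19.1]
ft_force: [-0.8, -5.4, 5.1]
finger_gap: 38.9
grip_force: 33.0
```

Call:
step_arm --targets '[[[0, 0, 0, 0, 0, 0], [0, 0, 0, 0, 0, 0], [0, 0, 0, 0, 0, 0], [0, 0, 0, 0, 0, 0], [0, 0, 0, 0, 0, 0], [0, 0, 0, 0, 0, 0], [0, 0, 0, 0, 0, 0], [0, 0, 0, 0, 0, 0], [0, 0, 0, 0, 0, 0], [0, 0, 0, 0, 0, 0], [0, 0, 0, 0, 0, 0], [0, 0, 0, 0, 0, 0]]]'

```text
time: 16.18
tool_pos: [549.2, 245.1, 100.6]
tcp_rot: [179.9, -0.1, 19.1]
ft_force: [0.4, -5.7, 4.9]
finger_gap: 39.3
grip_force: 33.0
```

Call:
step_arm --targets '[[[0, 0, 0, 0, 0, 0], [0, 0, 0, 0, 0, 0], [0, 0, 0, 0, 0, 0], [0, 0, 0, 0, 0, 0], [0, 0, 0, 0, 0, 0], [0, 0, 0, 0, 0, 0], [0, 0, 0, 0, 0, 0], [0, 0, 0, 0, 0, 0]]]' --fingers -1

```text
time: 16.85
tool_pos: [548.0, 246.1, 99.2]
tcp_rot: [-180.0, 0.0, 19.1]
ft_force: [0.2, -0.3, -0.7]
finger_gap: 85.4
grip_force: 0.0
```

```bash
python3 look.py look4 8 35; python3 prof.py look4
```

```text
scene 276 180
top 235 170
17.65 [548.09440847 246.07249469  99.30705614] [-1.79999885e+02 -1.76511845e-04  1.91235258e+01] [ 0.13914602 -0.75159907 -0.46803725] 90.16587692545583
look4 top edges -32.0 32.5 mid 0.25 bubble -0.1876945897865121 off -0.4376945897865121
look4 scene edges -32.5 32.5 mid 0.0 bubble 0.7234507155584786 off 0.7234507155584786
```

View pics/look4.png

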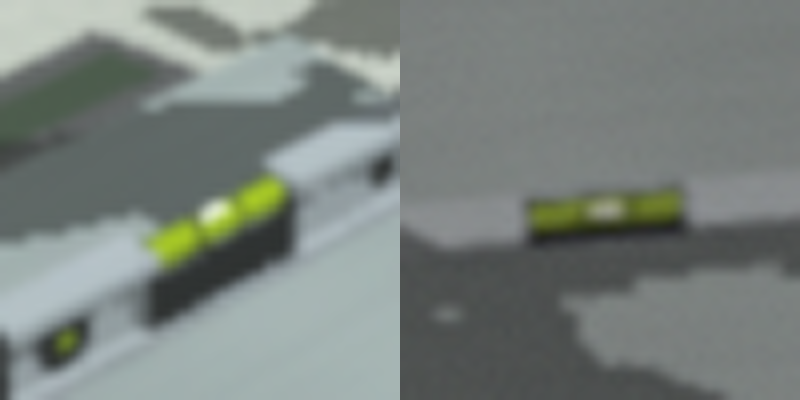

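The bubble reads -0.4 mm (top) and +0.7 mm (scene), so it is centred. Next I move away and go above the level with the fingers shut.

Call:
step_arm --targets '[[[0, 0, 20, 0, 0, 0], [0, 0, 55, 0, 0, 0], [0, 0, 90, 0, 0, -0.05], [1, -10, 105, 0, 0, -0.1], [4, -40, 105, 0, 0, -0.15], [7, -75, 105, 0, 0, -0.2], [11, -110, 105, 0, 0, -0.22], [14, -145, 105, 0, 0, -0.22], [17, -175, 100, 0, 0, -0.22], [20, -200, 85, 0, 0, -0.22], [21, -209, 70, 0, 0, -0.22], [21, -210, 65, 0, 0, -0.22]]]'

```text
time: 18.75
tool_pos: [568.1, 33.7, 162.0]
tcp_rot: [180.0, 0.2, 6.4]
ft_force: [-0.5, 0.1, -1.1]
finger_gap: 85.3
grip_force: 0.0
```

Call:
step_arm --targets '[[[0, 0, 0, 0, 0, 0], [0, 0, 0, 0, 0, 0], [0, 0, 0, 0, 0, 0], [0, 0, 0, 0, 0, 0], [0, 0, 0, 0, 0, 0], [0, 0, 0, 0, 0, 0], [0, 0, 0, 0, 0, 0], [0, 0, 0, 0, 0, 0], [0, 0, 0, 0, 0, 0], [0, 0, 0, 0, 0, 0]]]' --fingers 1

```text
time: 19.58
tool_pos: [569.1, 36.1, 164.3]
tcp_rot: [180.0, 0.0, 6.5]
ft_force: [-0.1, 0.4, -0.2]
finger_gap: 0.4
grip_force: 0.0
```

Call:
step_arm --targets '[[[0, 0, -5, 0, 0, 0], [0, 0, -10, 0, 0, 0], [0, 0, -15, 0, 0, 0], [0, 0, -18, 0, 0, 0], [0, 0, -20, 0, 0, 0], [0, 0, -22, 0, 0, 0], [0, 0, -22, 0, 0, 0]]]'

```text
time: 20.17
tool_pos: [568.8, 36.1, 141.7]
tcp_rot: [-180.0, 0.0, 6.5]
ft_force: [-0.7, 1.1, 0.2]
finger_gap: 0.2
grip_force: 0.0
```

Call:
step_arm --targets '[[[0, 0, -1, 0, 0, 0], [0, 0, -2, 0, 0, 0], [0, 0, -3, 0, 0, 0], [0, 0, -4, 0, 0, 0], [0, 0, -5, 0, 0, 0], [0, 0, -6, 0, 0, 0], [0, 0, -6, 0, 0, 0], [0, 0, -6, 0, 0, 0]]]'

```text
time: 20.83
tool_pos: [569.0, 36.1, 136.2]
tcp_rot: [180.0, 0.0, 6.5]
ft_force: [0.2, 0.4, 0.3]
finger_gap: -0.1
grip_force: 0.0
```

Call:
step_arm --targets '[[[0, 0, -0.5, 0, 0, 0], [0, 0, -1, 0, 0, 0], [0, 0, -1.5, 0, 0, 0], [0, 0, -2, 0, 0, 0], [0, 0, -2.5, 0, 0, 0], [0, 0, -3, 0, 0, 0], [0, 0, -3, 0, 0, 0], [0, 0, -3, 0, 0, 0]]]'

```text
time: 21.5
tool_pos: [569.3, 36.1, 134.1]
tcp_rot: [180.0, -0.0, 6.5]
ft_force: [-2.4, 0.3, 6.2]
finger_gap: 0.0
grip_force: 2.7
```

Call:
step_arm --targets '[[[0, 0, -0.3, 0, 0, 0], [0, 0, -0.6, 0, 0, 0], [0, 0, -0.6, 0, 0, 0], [0, 0, -0.6, 0, 0, 0], [0, 0, -0.6, 0, 0, 0], [0, 0, -0.6, 0, 0, 0], [0, 0, -0.6, 0, 0, 0], [0, 0, -0.6, 0, 0, 0], [0, 0, -0.6, 0, 0, 0], [0, 0, -0.6, 0, 0, 0], [0, 0, -0.6, 0, 0, 0], [0, 0, -0.6, 0, 0, 0]]]'

```text
time: 22.5
tool_pos: [569.6, 36.1, 134.1]
tcp_rot: [180.0, -0.1, 6.5]
ft_force: [-4.0, 1.1, 8.8]
finger_gap: 0.2
grip_force: 4.5
```

```bash
python3 look.py look5 6 70
```

```text
scene 276 180
top 235 170
23.1 [569.56543528  36.11647682 134.0668117 ] [ 1.79991749e+02 -7.01070591e-02  6.52663182e+00] [-3.41642955 -0.15686701  8.90695278] 81.953136195336
```

View pics/look5.png

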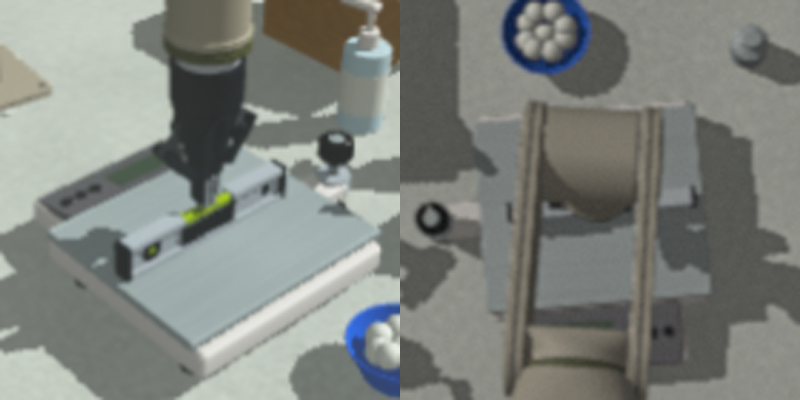

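The level is upright on the pan, fingers pressing on its middle and clear of the knob. There is about 3.5 N of side force in x, so I'll ease that before handing in.

Call:
step_arm --targets '[[[-0.2, 0, -0.1, 0, 0, 0], [-0.4, 0, -0.2, 0, 0, 0], [-0.4, 0, -0.2, 0, 0, 0], [-0.4, 0, -0.2, 0, 0, 0], [-0.4, 0, -0.2, 0, 0, 0], [-0.4, 0, -0.2, 0, 0, 0], [-0.4, 0, -0.2, 0, 0, 0], [-0.4, 0, -0.2, 0, 0, 0], [-0.4, 0, -0.2, 0, 0, 0], [-0.4, 0, -0.2, 0, 0, 0], [-0.4, 0, -0.2, 0, 0, 0], [-0.4, 0, -0.2, 0, 0, 0]]]'

```text
time: 24.1
tool_pos: [569.3, 36.1, 134.0]
tcp_rot: [180.0, -0.1, 6.5]
ft_force: [-4.0, 0.8, 8.7]
finger_gap: -0.0
grip_force: 4.7
```

```bash
python3 -c "
from bench import r
print(r.sense()['ft_force']); print(r.hand_in())"
```

```text
[-3.9650569   0.80658723  8.67651215]
the job is handed in; nothing more can be done
None
```

I handed the job in at about 24 s: the bubble read within about 1 mm of centre before the press, which hid the vial, and the arm was still pushing the level down with about 9 N plus its own weight, fingers off the knob; `r.hand_in()` returned no verdict.

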